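# Load the notched plate under the sprung clips of the marking-out fixture

## Task

Pick up the notched steel plate by its grip block, lay its front end on the bed of the marking-out fixture, and slide it along the bed under the two sprung clips until both have ridden up on it and snapped down into its notches. Push gently: the plate meets a sprung buffer at the end, which must not be pushed with more than 20 N. Leave the plate clipped in the fixture, let go, and do not disturb the other things on the bench.

Things in the scene. Friction and masses are not known exactly. Their poses are not given: they have to be found in the camera images.
- plate_mid (a point): middle of the flat steel plate, half-way through its thickness. Plate 120 long (x) x 60 wide (y) x 6 thick, 0.3 to 0.7 kg, lying flat on the bench. +x points to the front end, which goes under the clips first. Each long edge has an open notch 10 deep in y, from x = +20 to x = +38 of this point; a steel grip block stands on the rear end.
- grip (a point): centre of the plate's grip block, the part to hold: 24 long (x) x 30 wide (y) x 30 high, standing on the plate's top at its rear end, 46 behind plate_mid; this point is 15 above the plate's top face and 21 above its underside. Same axes as plate_mid. Grasp it from above across its 30 width (along y).
- bed (a point): point on the flat bed of the marking-out fixture, on its centre line, 20 above the bench; the fixture is fixed. The plate slides in along +x. The bed is 104 wide, from x = -90 to +135 of this point, oiled and smooth. A clip head is clamped on its far part by hand, anywhere within 15 either way along x: its setting s (-15 to +15) is not measured. Clipped in, plate_mid lies at x = s, y = 0, z = 3.
- mouth (a point): on the bed's face and centre line, 25 before bed (bed x = -25), where the parallel side guides begin; same axes. Two steel guides 5 high, 63 apart (1.5 play each side of the plate), run from here 87 along +x; before here, over 35, they flare out to about 90 apart. The clips' upturned front lips begin 40 + s beyond this point, 11 above the bed; the head's highest part is 22 above the bed.
- bed_end (a point): middle of the bed's far end, on its face, 135 beyond bed; same axes. The clip head before it carries two clips and, midway between them, a small black rubber-faced buffer on a spring of 6 N per mm. The plate's front edge meets the buffer 1 mm before the clips snap down (about 6 N at the snap); the buffer then keeps the plate pressed back against the clips. Keep the push on it below 20 N.
- clip_left (a joint): angle of the left (+y) clip, a sprung arm hinged 50 beyond its nose. 0 = down (nose 2 above the bed, also when snapped into a notch), about 0.08 rad riding on the plate. The nose slopes on the entry side so the plate's front edge lifts it; its far side is upright and hooks the notch. It presses down with 1 to 2 N; pushing the plate under both takes roughly 3 to 10 N.
- clip_right (a joint): the same for the right clip (-y side of the bed)
- file: hand file with black handle, about 260 long, lying on the bench to the left (origin on its underside); leave it alone
- hammer: hammer with wooden handle, lying on the bench (origin on its underside); leave it alone
- scrap: plain dark flat steel offcut 100 x 85 x 6, no notches, no grip block (origin on its underside); leave it alone
- vblock_a: steel V-block 50 x 40 x 38 high, between the plate and the fixture (origin on its underside); leave it alone
- vblock_b: the other steel V-block, same size, far side of the bench (origin on its underside); leave it alone
- brush: bench brush, lying on the bench (origin on its underside); leave it alone
- marker: white marker pen with red cap, 140 long, lying between the plate and the fixture (origin on its underside); leave it alone

How it is judged (in metres and radians):
On the way, in this order (a step that is already met when the one before it is completed fails the run):
1. the plate lies flat in the bed and both clips have ridden up on it (value of joint each of clip_left, clip_right above 0.05 rad and x of plate_mid in the frame of bed above -0.06 m and z of plate_mid in the frame of bed below 0.006 m and angle between plate_mid's own z axis and vertical below 0.06 rad), for 0.1 s.
2. the plate is home and both clips have snapped down into its notches (value of joint each of clip_left, clip_right below 0.025 rad and contact force between plate and buffer_c0 above 1 N), for 0.2 s.
At the end, for the whole second after the job is handed in: The plate lies flat on the bed between the guides (within 3 mm in height, 5 mm sideways, 4 degrees), its front edge still presses on the buffer (over 1 N), and both clips are down in its notches (within 0.025 rad of fully down), at rest and released (all of step 2 and y of plate_mid in the frame of bed between -0.005 and 0.005 m and z of plate_mid in the frame of bed between 0 and 0.006 m and angle between plate_mid's own z axis and vertical below 0.05 rad and angle between the x axis of plate_mid and the x axis of bed, either way round below 0.07 rad and linear speed of plate below 0.01 m/s); the robot touches nothing.
It fails at once if the plate is pushed against the buffer with more than 20 N (contact force between plate and buffer_c0 above 20 N).
It fails at once if a clip is bent up far beyond the plate's thickness (value of joint any of clip_left, clip_right above 0.25 rad).
It fails at once if another thing on the bench is moved more than 25 mm (distance of any of file, hammer, scrap, vblock_a, vblock_b, brush, marker from where it was at the start of the episode above 0.025 m).
It also fails if it takes over 67 s, if anything falls off the work surface, if the arm or the gripper's body presses on something with over 40 N, if the wrist force passes 120 N, or if a joint passes its speed limit or range.

## Robot

A 7-joint arm with a two-finger parallel gripper is mounted at the origin on the work surface. World frame = base frame: x ahead of the robot, y to its left, z up, the work surface at z = 0. Lengths are in mm, angles in rad, forces in N, time in s.
With the tool pointing down it reaches from about 350 to 900 mm from the base axis. Payload 8.1 kg.
Tool frame: the origin (TCP) lies midway between the tips of the shut fingers; the grasp point (between the pads) lies 19 mm behind it (arm.grip_depth is the distance from the TCP to the grasp point, in mm); z points along the fingers, y is the line along which they close (so a half turn about z gives the same grasp; the last joint's range is limited). The gripper opens to 92 mm and grips with 3 to 60 N. Pads are 19 mm wide; open, the fingers measure 130 mm over their backs; the gripper's body (75 mm by 190 mm) begins 47 mm behind the grasp point.
Start: joints at [-1.315, 0.434, 0.025, 1.573, -0.012, 1.134, -0.075], TCP at [219.497, 585.203, 226.742] pointing down, gripper open.
Joint ranges: [-2.62, 2.62], [-0.44, 2.09], [-1.27, 1.32], [0.08, 2.57], [-1.32, 4.46], [0.12, 2], [-2.74, 2.74]. Speed limits (rad/s): [2.22, 2.22, 3.01, 3.01, 3.14, 3.14, 3.14].

## Interface

Orientations are given as a rotation vector (axis times angle).
In Python, from rig import arm, imaging gives the robot as it stands.
- The arm moves only by the shell command python3 -m jog 'ROWS' [FORCE]. ROWS is JSON, a list of rows, each an object of numbers: "jaw": the closure, from -1 (fully open) to 1 (shut); "x", "y", "z": the shift along the tool's x, y, z in units of 25 mm (1.0 is 25 mm); "rx", "ry", "rz": the turn, a rotation vector about the tool's x, y, z in units of 5 degrees (1.0 is 5 degrees). A call has 1 to 20 rows; each row is the pose to reach, as a shift and turn from the pose commanded when the call began, along the tool's axes at that moment; what a row does not reach only later rows make up. A row lasts 1/12 s, in which the tool goes at most 41.7 mm and 7.16 degrees, less where a joint would pass 70% of its speed; a pose out of reach is approached as far as the arm can. A call with a gripper value outside its range is refused whole. The fingers move at their own pace and stop on an object; FORCE is the grip in N (left out, the last holds). Time passes only in rows, so rows that repeat a pose let the fingers close. It gives the time, the measured TCP pose, the force, the opening and the grip force at its end, in the units of the state.
- arm.get_state(): the state, without advancing time (a new reading comes with each control period).
- imaging.camera(name): name is "scene" or "side" or "wrist"; returns the picture (400x640x3 uint8, red, green, blue); there is no depth.
- imaging.calibration(name): a dict with "fx", "fy", "cx", "cy" (pixels), "cam_to_world" (4x4, takes a point from camera to world coordinates); the wrist camera has in their place "tool_from_camera" (4x4, takes a point from camera to tool coordinates, whose origin is the TCP and whose axes are the flange's). Camera axes: x right, y down, z forward; pixel columns grow to the right and rows downward; lengths in mm; the calibration is good to about 2 mm. A picture is of the moment at which its call begins: read the wrist's pose just before it. calibration takes no time and is no camera call.
- arm.sign_off(): hands the job in; it is judged then, once.
Trained networks look in the newest picture that a camera, given by its name, has taken for a name from the list of things; names that differ only in an ending like _2 or _b are one class to them, and where a whole thing is asked for, a point or a joint stands for the part that bears it (a point fixed in the world has none). Each returns a list of dicts, best first, with "confidence" (0 to 1); they miss things now and then, are a little off and sometimes report something else, mostly with a low value. They report only what shows in the picture. A call takes as long as a camera call.
- imaging.search_frame(camera, name): "position" ([x, y, z] in mm, in world coordinates, good to about 4 mm: the middle of the surface that is visible of it).
- imaging.regions_of(camera, name): "pixels" (400x640 bool, what is visible of it).
- imaging.place_of(camera, name): "position" ([x, y, z] in mm, in world coordinates, good to about 4 mm: a listed point, or the origin of a listed thing).
The state is a dict: "time": time; "joints": joint angles; "joint_vel": joint speeds; "effort": joint torques, N m; "tool_pos": TCP position; "tcp_rot": TCP orientation; "wrist_force": force on the tool from outside, world axes, zero at the start; "ft_torque": the same for the moment, N m; "gripper_width": finger opening in mm; "grasp_force": force on a finger pad.
Only numpy, scipy, OpenCV 4.12 (cv2) and the standard library are available. Lean on these libraries where they do the work, as an engineer would, in place of code of your own. Each camera call takes 0.05 s, during which the arm holds its last target. There are 200 camera calls.

## Working session

There is one attempt and no reset: what is moved stays moved. The work goes in short steps, Python scripts to look and compute and a shell command to move; the robot and the scene stay as the last step left them, time stands still between calls to the robot, and variables do not carry over. Pictures are saved under pics/ and viewed, at most 12 in all, crops included, and the job is handed in when it is done.

```bash
mkdir -p pics; ls; cat > h.py <<'E'
from rig import arm, imaging
import numpy as np, cv2
from scipy.spatial.transform import Rotation as R
def snap(c,f):
    im=imaging.camera(c); cv2.imwrite('pics/'+f,im[:,:,::-1]); return im
def loc(c,ns,fn='place_of'):
    for n in ns:
        r=getattr(imaging,fn)(c,n)
        print(c,n,[(np.round(d['position'],1).tolist(),round(d['confidence'],2)) for d in r[:2]])
E
python3 - <<'E'
from h import *
s=arm.get_state(); print(s['tool_pos'],s['tcp_rot'],R.from_rotvec(s['tcp_rot']).as_matrix().round(3),s['time'])
a=snap('scene','a.png')
loc('scene',['grip','plate_mid','bed','mouth','bed_end','vblock_a','marker'])
b=snap('side','b.png')
loc('side',['grip','plate_mid','bed','mouth','bed_end'])
E
```

```text
pics
[219.3328389  584.68577145 225.94810664] [-5.60614475e-01 -3.09105572e+00  2.52292584e-03] [[-0.936  0.351 -0.   ]
 [ 0.351  0.936 -0.002]
 [-0.    -0.002 -1.   ]] 0.0
scene grip [([485.6, 163.6, 19.9], 0.93)]
scene plate_mid [([524.9, 161.3, 2.4], 0.55)]
scene bed [([574.4, -182.1, 21.9], 0.81)]
scene mouth [([548.7, -182.1, 21.8], 0.88), ([772.0, -92.3, -4.6], 0.49)]
scene bed_end [([708.7, -195.4, 18.2], 0.75)]
scene vblock_a [([780.4, 172.9, 1.7], 0.73), ([443.0, 3.3, 7.5], 0.52)]
scene marker [([604.0, -7.7, -2.3], 0.7)]
side grip [([478.7, 169.4, 22.7], 0.58)]
side plate_mid [([529.7, 159.6, 0.3], 0.79)]
side bed [([572.4, -183.1, 15.2], 0.84), ([554.1, -442.5, 2.5], 0.53)]
side mouth [([552.4, -180.1, 20.9], 0.79)]
side bed_end [([704.4, -194.7, 20.7], 0.6)]
```

View pics/a.png

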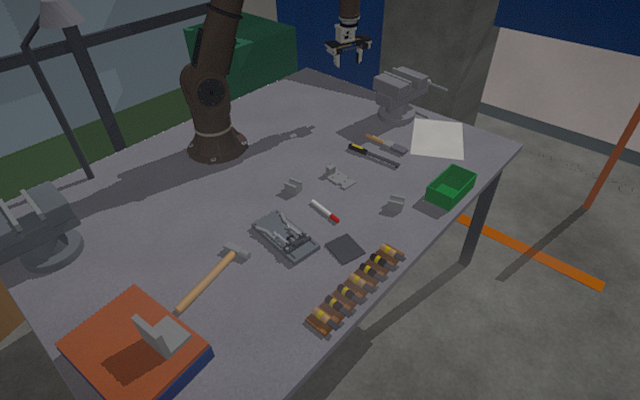

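View pics/b.png

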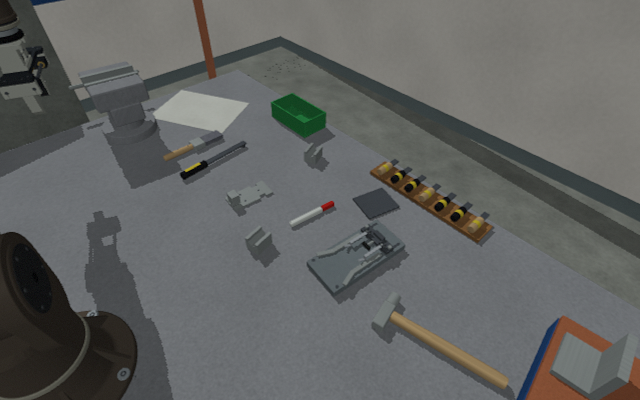

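The scene picture shows the plate at about (340,178), the fixture at (285,235), the V-block at (290,186) and the marker at (325,210). The side view agrees, with the plate at (250,193) and the fixture at (357,257). Next I move above the plate and look with the wrist camera.

```bash
python3 -m jog '[{"x":-8,"y":-5.8,"z":0,"rz":-1.3,"jaw":-0.3},{"x":-8,"y":-5.8,"z":0,"rz":-1.3,"jaw":-0.3},{"x":-8,"y":-5.8,"z":0,"rz":-1.3,"jaw":-0.3},{"x":-8,"y":-5.8,"z":0,"rz":-1.3,"jaw":-0.3},{"x":-8,"y":-5.8,"z":0,"rz":-1.3,"jaw":-0.3},{"x":-16.6,"y":-11.7,"z":0.5,"rz":-2.6,"jaw":-0.3},{"x":-16.6,"y":-11.7,"z":0.5,"rz":-2.6,"jaw":-0.3},{"x":-16.6,"y":-11.7,"z":0.5,"rz":-2.6,"jaw":-0.3},{"x":-16.6,"y":-11.7,"z":0.5,"rz":-2.6,"jaw":-0.3},{"x":-16.6,"y":-11.7,"z":0.5,"rz":-2.6,"jaw":-0.3},{"x":-16.6,"y":-11.7,"z":0.5,"rz":-2.6,"jaw":-0.3},{"x":-16.6,"y":-11.7,"z":0.5,"rz":-2.6,"jaw":-0.3},{"x":-16.6,"y":-11.7,"z":0.5,"rz":-2.6,"jaw":-0.3},{"x":-16.6,"y":-11.7,"z":0.5,"rz":-2.6,"jaw":-0.3},{"x":-16.6,"y":-11.7,"z":0.5,"rz":-2.6,"jaw":-0.3}]'
python3 - <<'E'
from h import *
s=arm.get_state(); print(np.round(s['tool_pos'],1),R.from_rotvec(s['tcp_rot']).as_matrix().round(3).tolist(),s['time'],s['wrist_force'],s['gripper_width'])
print(imaging.calibration('wrist'))
snap('wrist','c.png')
loc('wrist',['grip','plate_mid'])
E
```

```text
[219.5 585.2 226.8] [[-0.936, 0.351, 0.0], [0.351, 0.936, 0.0], [0.0, 0.0, -1.0]] 0.7 [-0.87417548  0.14613241 -0.45353169] 91.65718984269891
{'fx': 337.41565533534737, 'fy': 337.41565533534737, 'cx': 314.94063400279725, 'cy': 204.24979426673488, 'tool_from_camera': array([[ 2.87436178e-04, -9.66591308e-01, -2.56322376e-01,
         6.90261622e+01],
       [ 9.99999912e-01,  3.56238728e-04, -2.21990396e-04,
        -1.17806013e+00],
       [ 3.05885945e-04, -2.56322290e-01,  9.66591325e-01,
        -1.57937373e+02],
       [ 0.00000000e+00,  0.00000000e+00,  0.00000000e+00,
         1.00000000e+00]])}
wrist grip []
wrist plate_mid []validation failed for argument at $[0]...
```

View pics/c.png

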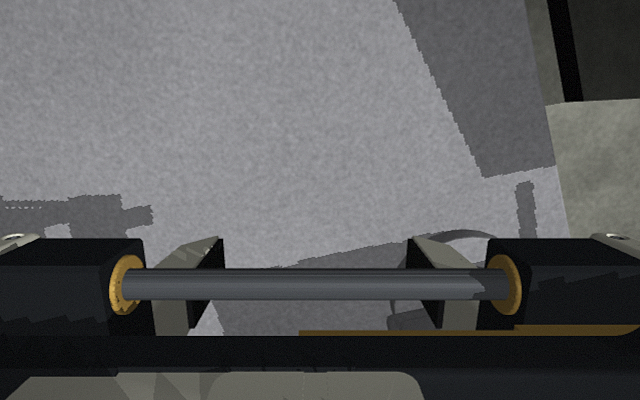

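The move was refused, so the wrist picture shows only bare bench and the fingers at rows 240-330. I'll retry with every key given in each row.

```bash
python3 -m jog '[{"x":-8.0,"y":-5.8,"z":0.0,"rx":0.0,"ry":0.0,"rz":-1.3,"jaw":-0.3}]'; python3 -m jog --help | head -20
```

```text
time: 0.93
tool_pos: [235.8, 556.2, 226.3]
tcp_rot: [-0.374, -3.115, -0.005]
wrist_force: [0.5, 0.8, 0.3]
gripper_width: 88.9
grasp_force: 0.0invalid input: not JSON, or not a number
```

```bash
python3 -m jog '[{"x":-14.1,"y":-12.5,"z":0.5,"rx":0,"ry":0,"rz":-1.2,"jaw":-0.3},{"x":-14.1,"y":-12.5,"z":0.5,"rx":0,"ry":0,"rz":-1.2,"jaw":-0.3},{"x":-14.1,"y":-12.5,"z":0.5,"rx":0,"ry":0,"rz":-1.2,"jaw":-0.3},{"x":-14.1,"y":-12.5,"z":0.5,"rx":0,"ry":0,"rz":-1.2,"jaw":-0.3},{"x":-14.1,"y":-12.5,"z":0.5,"rx":0,"ry":0,"rz":-1.2,"jaw":-0.3},{"x":-14.1,"y":-12.5,"z":0.5,"rx":0,"ry":0,"rz":-1.2,"jaw":-0.3},{"x":-14.1,"y":-12.5,"z":0.5,"rx":0,"ry":0,"rz":-1.2,"jaw":-0.3},{"x":-14.1,"y":-12.5,"z":0.5,"rx":0,"ry":0,"rz":-1.2,"jaw":-0.3},{"x":-14.1,"y":-12.5,"z":0.5,"rx":0,"ry":0,"rz":-1.2,"jaw":-0.3},{"x":-14.1,"y":-12.5,"z":0.5,"rx":0,"ry":0,"rz":-1.2,"jaw":-0.3},{"x":-14.1,"y":-12.5,"z":0.5,"rx":0,"ry":0,"rz":-1.2,"jaw":-0.3},{"x":-14.1,"y":-12.5,"z":0.5,"rx":0,"ry":0,"rz":-1.2,"jaw":-0.3},{"x":-14.1,"y":-12.5,"z":0.5,"rx":0,"ry":0,"rz":-1.2,"jaw":-0.3},{"x":-14.1,"y":-12.5,"z":0.5,"rx":0,"ry":0,"rz":-1.2,"jaw":-0.3},{"x":-14.1,"y":-12.5,"z":0.5,"rx":0,"ry":0,"rz":-1.2,"jaw":-0.3}]'
python3 - <<'E'
from h import *
s=arm.get_state(); print(np.round(s['tool_pos'],1),R.from_rotvec(s['tcp_rot']).as_matrix().round(3).tolist(),s['time'],s['wrist_force'],s['gripper_width'])
snap('wrist','d.png')
loc('wrist',['grip','plate_mid'])
E
```

```text
time: 2.18
tool_pos: [507.8, 162.9, 214.2]
tcp_rot: [-0.219, -3.133, -0.001]
wrist_force: [-0.2, 0.2, 0.1]
gripper_width: 59.7
grasp_force: 0.0
[507.8 162.9 214.2] [[-0.99, 0.139, -0.001], [0.139, 0.99, 0.001], [0.001, 0.001, -1.0]] 2.1833 [-0.16136632  0.18582474  0.09277574] 59.70777575759671
wrist grip [([483.3, 170.9, 19.8], 0.82)]
wrist plate_mid [([527.5, 161.9, 8.9], 0.84)]
```

View pics/d.png

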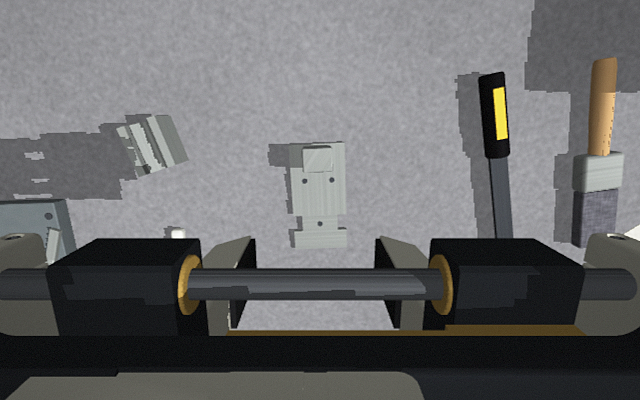

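The plate is clear at (318,195) with its grip block top at about (318,158), and the file and V-block are well to the sides. Now I'll get its pose by back-projecting the region and a block crop.

```bash
cat >> h.py <<'E'
def bp(px,z,s):
    k=imaging.calibration('wrist'); T=np.eye(4); T[:3,:3]=R.from_rotvec(s['tcp_rot']).as_matrix(); T[:3,3]=s['tool_pos']
    M=T@k['tool_from_camera']; px=np.atleast_2d(px).astype(float)
    d=np.c_[(px[:,0]-k['cx'])/k['fx'],(px[:,1]-k['cy'])/k['fy'],np.ones(len(px))]@M[:3,:3].T
    return M[:3,3]+d*((z-M[2,3])/d[:,2])[:,None]
E
python3 - <<'E'
from h import *
s=arm.get_state(); im=cv2.imread('pics/d.png')
m=imaging.regions_of('wrist','plate_mid')[0]['pixels'].astype(np.uint8)
q=np.argwhere(m)[:,::-1]
w=bp(q,6,s)[:,:2]; f=w[q[:,1]>175]
print(cv2.minAreaRect(f.astype(np.float32)), q.min(0),q.max(0))
g=bp([[303,148],[332,147],[331,170],[304,171]],36,s); print(g.round(1), g.mean(0).round(1))
p=bp([[291,248],[347,246],[345,143]],6,s); print(p.round(1))
cv2.imwrite('pics/e.png',cv2.resize(im[130:260,260:380],None,fx=4,fy=4,interpolation=cv2.INTER_CUBIC))
E
```

```text
((546.0158081054688, 160.81959533691406), (62.30666732788086, 86.61738586425781), 83.45124816894531) [288 142] [346 249]
[[468.7 155.6  36. ]
 [471.7 184.1  36. ]
 [494.2 180.3  36. ]
 [491.5 153.3  36. ]] [481.5 168.3  36. ]
[[583.4 123.5   6. ]
 [589.9 188.3   6. ]
 [472.3 199.6   6. ]]
```

View pics/e.png

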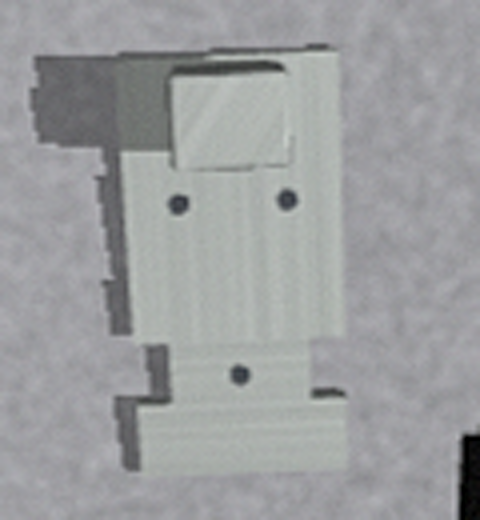

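The crop shows the plate corners at (117,55), (340,47), (346,470) and (139,471), and the block top from (172,76) to (289,165).

```bash
python3 - <<'E'
from h import *
s=arm.get_state()
c=np.array([[117,55],[340,47],[346,470],[139,471]])/4+[260,130]
p=bp(c,6,s)[:,:2]; print(p.round(1),p.mean(0).round(1))
ax=(p[2]+p[3]-p[0]-p[1]); print('yaw',np.degrees(np.arctan2(ax[1],ax[0])),np.linalg.norm(ax)/2,[np.degrees(np.arctan2(*(d[::-1]))) for d in (p[2]-p[1],p[3]-p[0])])
b=np.array([[172,76],[287,70],[289,165],[175,168]])/4+[260,130]
g=bp(b,36,s)[:,:2]; print(g.round(1),g.mean(0).round(1)); ax=(g[2]+g[3]-g[0]-g[1]); print(np.degrees(np.arctan2(ax[1],ax[0])))
E
```

```text
[[465.  140.1]
 [471.2 199.5]
 [591.8 187.3]
 [583.8 127.6]] [528.  163.6]
yaw -5.875047428194216 120.38838094631443 [np.float64(-5.78546712610208), np.float64(-5.9659947618098395)]
[[469.8 155.3]
 [472.3 183.6]
 [495.8 181.1]
 [492.6 152.7]] [482.6 168.2]
-6.2550003582391165
```

```bash
python3 -m jog '[{"x":1.03,"y":0.07,"z":1.5,"rx":0,"ry":0,"rz":-0.38,"jaw":-0.3},{"x":1.03,"y":0.07,"z":3.0,"rx":0,"ry":0,"rz":-0.38,"jaw":-0.3},{"x":1.03,"y":0.07,"z":4.5,"rx":0,"ry":0,"rz":-0.38,"jaw":-0.3},{"x":1.03,"y":0.07,"z":6.0,"rx":0,"ry":0,"rz":-0.38,"jaw":-0.3},{"x":1.03,"y":0.07,"z":7.2,"rx":0,"ry":0,"rz":-0.38,"jaw":-0.3},{"x":1.03,"y":0.07,"z":7.8,"rx":0,"ry":0,"rz":-0.38,"jaw":-0.3},{"x":1.03,"y":0.07,"z":7.8,"rx":0,"ry":0,"rz":-0.38,"jaw":-0.3},{"x":1.03,"y":0.07,"z":7.8,"rx":0,"ry":0,"rz":-0.38,"jaw":-0.3}]'
```

```text
time: 3.05
tool_pos: [482.6, 167.4, 19.0]
tcp_rot: [-0.167, -3.136, 0.001]
wrist_force: [0.4, 0.2, 0.6]
gripper_width: 59.5
grasp_force: 0.0
```

```bash
python3 -m jog '[{"x":0,"y":0.03,"z":0.34,"rx":0,"ry":0,"rz":0,"jaw":-0.3},{"x":0,"y":0.03,"z":0.34,"rx":0,"ry":0,"rz":0,"jaw":-0.3},{"x":0,"y":0.03,"z":0.34,"rx":0,"ry":0,"rz":0,"jaw":1},{"x":0,"y":0.03,"z":0.34,"rx":0,"ry":0,"rz":0,"jaw":1},{"x":0,"y":0.03,"z":0.34,"rx":0,"ry":0,"rz":0,"jaw":1},{"x":0,"y":0.03,"z":0.34,"rx":0,"ry":0,"rz":0,"jaw":1},{"x":0,"y":0.03,"z":0.34,"rx":0,"ry":0,"rz":0,"jaw":1},{"x":0,"y":0.03,"z":0.34,"rx":0,"ry":0,"rz":0,"jaw":1},{"x":0,"y":0.03,"z":0.34,"rx":0,"ry":0,"rz":0,"jaw":1},{"x":0,"y":0.03,"z":0.34,"rx":0,"ry":0,"rz":0,"jaw":1}]' 50
```

```text
time: 3.88
tool_pos: [483.6, 167.9, 11.1]
tcp_rot: [0.169, 3.137, 0.001]
wrist_force: [-0.1, 0.2, 6.3]
gripper_width: 29.4
grasp_force: 49.8
```

```bash
python3 -m jog '[{"x":0,"y":0,"z":-0.3,"rx":0,"ry":0,"rz":0,"jaw":1},{"x":0,"y":0,"z":-0.9,"rx":0,"ry":0,"rz":0,"jaw":1},{"x":0,"y":0,"z":-1.7,"rx":0,"ry":0,"rz":0,"jaw":1},{"x":0,"y":0,"z":-2.7,"rx":0,"ry":0,"rz":0,"jaw":1},{"x":0,"y":0,"z":-3.7,"rx":0,"ry":0,"rz":0,"jaw":1},{"x":-0.3,"y":-0.5,"z":-4.7,"rx":0,"ry":0,"rz":0,"jaw":1},{"x":-0.7,"y":-1.2,"z":-5.6,"rx":0,"ry":0,"rz":0,"jaw":1},{"x":-1.3,"y":-2.3,"z":-6.3,"rx":0,"ry":0,"rz":0,"jaw":1},{"x":-2.0,"y":-3.5,"z":-6.8,"rx":0,"ry":0,"rz":0,"jaw":1},{"x":-2.7,"y":-4.7,"z":-7.2,"rx":0,"ry":0,"rz":0,"jaw":1},{"x":-3.4,"y":-5.9,"z":-7.6,"rx":0,"ry":0,"rz":0,"jaw":1},{"x":-4.1,"y":-7.1,"z":-7.6,"rx":0,"ry":0,"rz":0,"jaw":1},{"x":-4.8,"y":-8.3,"z":-7.6,"rx":0,"ry":0,"rz":0,"jaw":1},{"x":-5.5,"y":-9.5,"z":-7.6,"rx":0,"ry":0,"rz":0,"jaw":1},{"x":-6.2,"y":-10.7,"z":-7.6,"rx":0,"ry":0,"rz":0,"jaw":1},{"x":-6.9,"y":-11.9,"z":-7.6,"rx":0,"ry":0,"rz":0,"jaw":1},{"x":-7.4,"y":-12.8,"z":-7.6,"rx":0,"ry":0,"rz":0,"jaw":1},{"x":-7.7,"y":-13.4,"z":-7.6,"rx":0,"ry":0,"rz":0,"jaw":1},{"x":-7.7,"y":-13.4,"z":-7.6,"rx":0,"ry":0,"rz":0,"jaw":1},{"x":-7.7,"y":-13.4,"z":-7.6,"rx":0,"ry":0,"rz":0,"jaw":1}]' 60
python3 - <<'E'
from h import *
s=arm.get_state(); print(np.round(s['tool_pos'],1),s['tcp_rot'],s['time'],s['wrist_force'],s['ft_torque'],s['gripper_width'])
snap('wrist','f.png')
loc('wrist',['mouth','bed','plate_mid','grip'])
E
```

```text
time: 5.55
tool_pos: [637.8, -187.2, 200.0]
tcp_rot: [-0.172, -3.135, 0.0]
wrist_force: [-0.3, 0.8, -3.8]
gripper_width: 29.9
grasp_force: 59.8
[ 637.8 -187.2  200. ] [-1.72407291e-01 -3.13468341e+00  2.76841516e-04] 5.55 [-0.27941549  0.84958438 -3.84493605] [0.08829093 0.15128178 0.04337882] 29.882900654085688
wrist mouth [([546.5, -177.0, 21.4], 0.93)]
wrist bed [([572.6, -182.5, 20.5], 0.57), ([640.7, -182.6, 209.2], 0.35)]
wrist plate_mid [([682.9, -195.5, 195.2], 0.83)]
wrist grip [([640.6, -182.9, 208.4], 0.74)]
```

View pics/f.png

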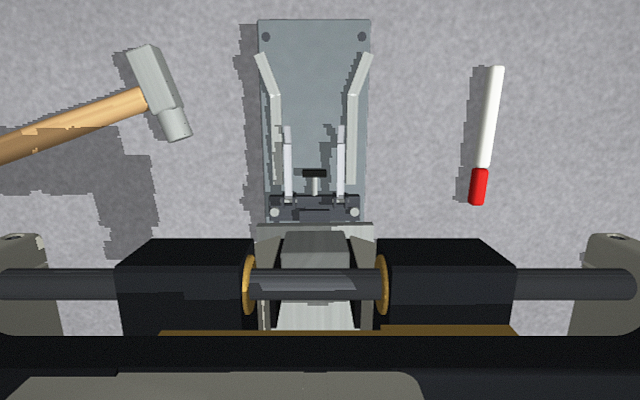

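The wrist view shows the whole fixture: bed rear corners near (258,20) and (370,19), the parallel guides at about x=277 and 350 below row 95, clip noses near (287,130) and (340,130), and the buffer pad at (315,173). A crop will give finer points.

```bash
python3 - <<'E'
import cv2
im=cv2.imread('pics/f.png'); cv2.imwrite('pics/g.png',cv2.resize(im[10:235,240:390],None,fx=2.66,fy=2.66,interpolation=cv2.INTER_CUBIC))
E
```

```text
(no output)
```

View pics/g.png

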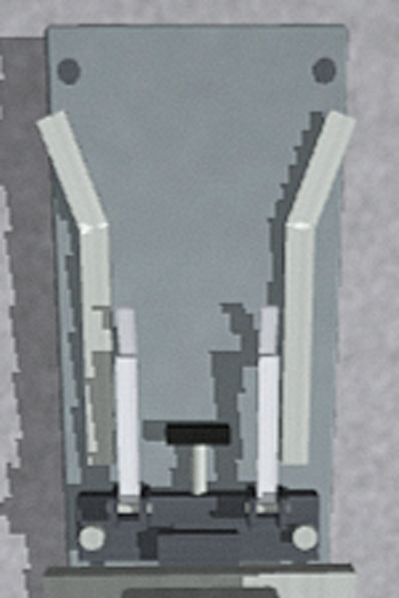

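```bash
python3 - <<'E'
from h import *
s=arm.get_state(); k=2.66
def w(p,z): return bp(np.array(p)/k+[240,10],z,s)[:,:2]
for n,p,z in [('rear',[[47,27],[348,27]],20),('holes',[[68,71],[324,70]],20),('kink',[[109,226],[286,226]],25),('kinkout',[[80,228],[313,224]],25),('flaretip',[[51,113],[340,113]],25),('screws',[[91,538],[305,538]],42),('lips',[[125,310],[269,308]],31),('Rguide',[[286,226],[283,465]],25),('buf',[[166,433],[230,433]],30)]:
    q=w(p,z); d=q[1]-q[0]; print(n,q.round(1).tolist(),'mid',q.mean(0).round(1),'len',np.linalg.norm(d).round(1),'dir',np.degrees(np.arctan2(d[1],d[0])).round(2))
E
```

```text
rear [[481.5, -221.1], [492.2, -119.0]] mid [ 486.9 -170. ] len 102.7 dir 83.96
holes [[495.8, -215.9], [504.8, -128.1]] mid [ 500.3 -172. ] len 88.3 dir 84.17
kink [[548.1, -208.1], [554.7, -145.7]] mid [ 551.4 -176.9] len 62.7 dir 83.96
kinkout [[547.7, -218.4], [555.1, -136.2]] mid [ 551.4 -177.3] len 82.6 dir 84.89
flaretip [[509.3, -223.1], [519.8, -124.3]] mid [ 514.6 -173.7] len 99.3 dir 83.96
screws [[656.8, -227.4], [665.1, -149.3]] mid [ 661.  -188.4] len 78.6 dir 83.95
lips [[577.4, -205.6], [582.1, -154.6]] mid [ 579.7 -180.1] len 51.3 dir 84.73
Rguide [[554.7, -145.7], [640.6, -153.8]] mid [ 597.7 -149.8] len 86.3 dir -5.38
buf [[623.0, -196.2], [625.5, -172.7]] mid [ 624.2 -184.5] len 23.7 dir 83.95
```

```bash
python3 -m jog '[{"x":0.4,"y":0,"z":0,"rx":0,"ry":0,"rz":-0.06,"jaw":1},{"x":1.2,"y":0,"z":0,"rx":0,"ry":0,"rz":-0.06,"jaw":1},{"x":2.3,"y":0,"z":0,"rx":0,"ry":0,"rz":-0.06,"jaw":1},{"x":3.5,"y":0,"z":0,"rx":0,"ry":0,"rz":-0.06,"jaw":1},{"x":4.7,"y":0,"z":0.3,"rx":0,"ry":0,"rz":-0.06,"jaw":1},{"x":5.9,"y":0,"z":0.8,"rx":0,"ry":0,"rz":-0.06,"jaw":1},{"x":7.0,"y":0,"z":1.5,"rx":0,"ry":0,"rz":-0.06,"jaw":1},{"x":7.9,"y":0,"z":2.3,"rx":0,"ry":0,"rz":-0.06,"jaw":1},{"x":8.4,"y":0,"z":3.2,"rx":0,"ry":0,"rz":-0.06,"jaw":1},{"x":8.52,"y":0,"z":4.1,"rx":0,"ry":0,"rz":-0.06,"jaw":1},{"x":8.52,"y":0,"z":5.0,"rx":0,"ry":0,"rz":-0.06,"jaw":1},{"x":8.52,"y":0,"z":5.6,"rx":0,"ry":0,"rz":-0.06,"jaw":1},{"x":8.52,"y":0,"z":5.8,"rx":0,"ry":0,"rz":-0.06,"jaw":1},{"x":8.52,"y":0,"z":5.8,"rx":0,"ry":0,"rz":-0.06,"jaw":1},{"x":8.52,"y":0,"z":5.8,"rx":0,"ry":0,"rz":-0.06,"jaw":1}]'
python3 - <<'E'
from h import *
s=arm.get_state(); print(np.round(s['tool_pos'],1),s['tcp_rot'],s['time'],s['wrist_force'],s['ft_torque'],s['gripper_width'])
snap('side','i.png')
loc('side',['plate_mid','grip','mouth'])
im=cv2.imread('pics/i.png'); cv2.imwrite('pics/j.png',cv2.resize(im[120:320,220:460],None,fx=3,fy=3))
E
```

```text
time: 7.05
tool_pos: [427.5, -163.0, 56.3]
tcp_rot: [0.16, 3.137, -0.0]
wrist_force: [-0.5, -0.4, -2.6]
gripper_width: 29.6
grasp_force: 59.8
[ 427.5 -163.    56.3] [ 1.59808499e-01  3.13697425e+00 -4.03695007e-05] 7.05 [-0.50328333 -0.43226148 -2.63858897] [ 0.0439763   0.059961   -0.01763536] 29.60707213855798
side plate_mid [([474.6, -169.6, 49.6], 0.61)]
side grip [([421.9, -162.6, 71.5], 0.66)]
side mouth [([553.3, -179.7, 17.6], 0.95)]
```

View pics/j.png

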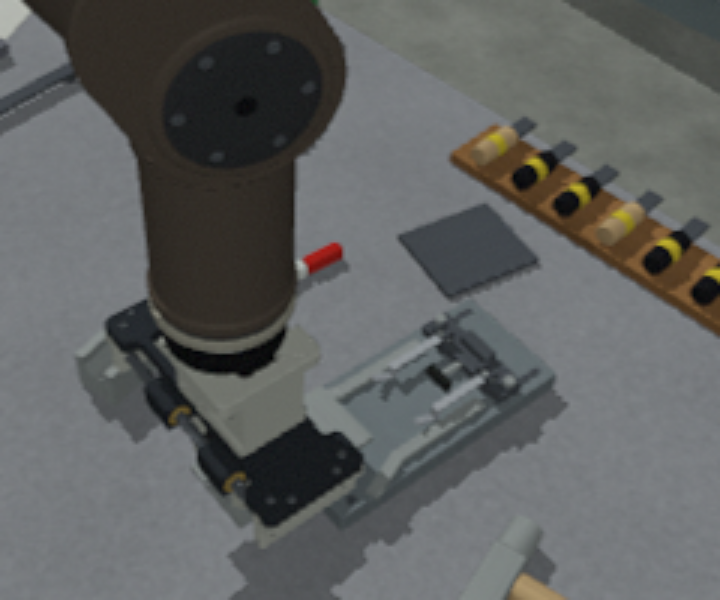

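The plate hangs in front of the flare, aligned, with its front edge (crop about (340,430)) before the guides. I'll lower it until it touches.

```bash
python3 -m jog '[{"x":0,"y":-0.03,"z":0.4,"rx":0,"ry":0,"rz":0,"jaw":1},{"x":0,"y":-0.03,"z":0.7,"rx":0,"ry":0,"rz":0,"jaw":1},{"x":0,"y":-0.03,"z":0.9,"rx":0,"ry":0,"rz":0,"jaw":1},{"x":0,"y":-0.03,"z":0.95,"rx":0,"ry":0,"rz":0,"jaw":1},{"x":0,"y":-0.03,"z":0.95,"rx":0,"ry":0,"rz":0,"jaw":1},{"x":0,"y":-0.03,"z":0.95,"rx":0,"ry":0,"rz":0,"jaw":1}]'
```

```text
time: 7.75
tool_pos: [426.9, -163.9, 32.0]
tcp_rot: [-0.161, -3.137, -0.0]
wrist_force: [0.8, 0.1, -3.2]
gripper_width: 29.4
grasp_force: 59.8
```

```bash
python3 -m jog '[{"x":0,"y":0,"z":0.02,"rx":0,"ry":0,"rz":0,"jaw":1},{"x":0,"y":0,"z":0.04,"rx":0,"ry":0,"rz":0,"jaw":1},{"x":0,"y":0,"z":0.04,"rx":0,"ry":0,"rz":0,"jaw":1},{"x":0,"y":0,"z":0.04,"rx":0,"ry":0,"rz":0,"jaw":1}]'; python3 -c "
from h import *
s=arm.get_state();print(s['wrist_force'],s['ft_torque'],s['tool_pos'])"
```

```text
time: 8.08
tool_pos: [427.1, -163.9, 31.1]
tcp_rot: [0.161, 3.137, -0.0]
wrist_force: [-0.2, 0.4, -3.0]
gripper_width: 29.9
grasp_force: 59.8
[-0.1967289   0.38151436 -3.03648005] [ 0.01260291  0.05202714 -0.0256611 ] [ 427.10937153 -163.87650795   31.1184956 ]
```

```bash
python3 -m jog '[{"x":0,"y":0,"z":0.02,"rx":0,"ry":0,"rz":0,"jaw":1},{"x":0,"y":0,"z":0.02,"rx":0,"ry":0,"rz":0,"jaw":1},{"x":0,"y":0,"z":0.02,"rx":0,"ry":0,"rz":0,"jaw":1}]'; python3 -m jog '[{"x":0,"y":0,"z":0.03,"rx":0,"ry":0,"rz":0,"jaw":1},{"x":0,"y":0,"z":0.03,"rx":0,"ry":0,"rz":0,"jaw":1},{"x":0,"y":0,"z":0.03,"rx":0,"ry":0,"rz":0,"jaw":1}]'
```

```text
time: 8.33
tool_pos: [427.0, -163.9, 30.7]
tcp_rot: [0.161, 3.137, 0.0]
wrist_force: [-2.1, 0.4, 3.9]
gripper_width: 29.4
grasp_force: 59.8
time: 8.58
tool_pos: [426.9, -163.8, 30.1]
tcp_rot: [0.16, 3.137, 0.0]
wrist_force: [-3.8, 0.9, 8.8]
gripper_width: 29.4
grasp_force: 59.9
```

```bash
python3 -m jog '[{"x":0,"y":0,"z":-0.03,"rx":0,"ry":0,"rz":0.03,"jaw":1},{"x":-0.2,"y":0,"z":-0.03,"rx":0,"ry":0,"rz":0.03,"jaw":1},{"x":-0.4,"y":0,"z":-0.03,"rx":0,"ry":0,"rz":0.03,"jaw":1},{"x":-0.6,"y":0,"z":-0.03,"rx":0,"ry":0,"rz":0.03,"jaw":1},{"x":-0.8,"y":0,"z":-0.03,"rx":0,"ry":0,"rz":0.03,"jaw":1},{"x":-1.0,"y":0,"z":-0.03,"rx":0,"ry":0,"rz":0.03,"jaw":1},{"x":-1.0,"y":0,"z":-0.03,"rx":0,"ry":0,"rz":0.03,"jaw":1}]';python3 -m jog '[{"x":-0.2,"y":0,"z":0,"rx":0,"ry":0,"rz":0,"jaw":1},{"x":-0.4,"y":0,"z":0,"rx":0,"ry":0,"rz":0,"jaw":1},{"x":-0.6,"y":0,"z":0,"rx":0,"ry":0,"rz":0,"jaw":1},{"x":-0.8,"y":0,"z":0,"rx":0,"ry":0,"rz":0,"jaw":1},{"x":-0.8,"y":0,"z":0,"rx":0,"ry":0,"rz":0,"jaw":1}]'; python3 -c "
from h import *
s=arm.get_state();print(s['wrist_force'],s['ft_torque'],s['tool_pos'])
loc('side',['plate_mid'])
im=snap('side','k.png'); cv2.imwrite('pics/l.png',cv2.resize(im[200:300,290:430,::-1],None,fx=5,fy=5))"
```

```text
time: 9.17
tool_pos: [452.7, -167.5, 30.7]
tcp_rot: [0.167, 3.137, -0.001]
wrist_force: [-4.0, -1.9, 6.7]
gripper_width: 29.5
grasp_force: 59.9
time: 9.58
tool_pos: [472.7, -169.6, 30.9]
tcp_rot: [0.167, 3.137, -0.001]
wrist_force: [-3.3, -1.7, 10.7]
gripper_width: 30.0
grasp_force: 59.9
[-3.34379801 -1.71653208 10.72162762] [-0.34914684  0.70403566 -0.22210915] [ 472.68252794 -169.60674967   30.89964233]
side plate_mid [([474.6, -169.6, 49.6], 0.61)]
```

View pics/l.png

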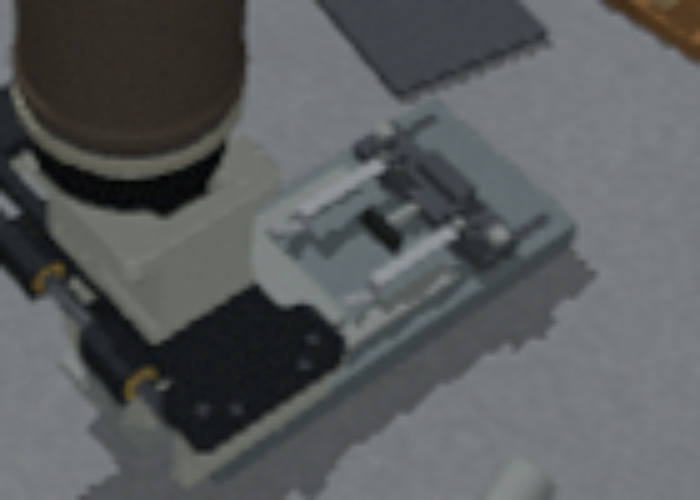

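The plate is in the guides, its front edge just short of the clip lips (crop about (290,240)). I'll ease the down-pressure and carry on.

```bash
python3 -m jog '[{"x":0,"y":0,"z":-0.03,"rx":0,"ry":0,"rz":0,"jaw":1},{"x":-0.1,"y":0,"z":-0.03,"rx":0,"ry":0,"rz":0,"jaw":1},{"x":-0.2,"y":0,"z":-0.03,"rx":0,"ry":0,"rz":0,"jaw":1},{"x":-0.3,"y":0,"z":-0.03,"rx":0,"ry":0,"rz":0,"jaw":1},{"x":-0.4,"y":0,"z":-0.03,"rx":0,"ry":0,"rz":0,"jaw":1},{"x":-0.4,"y":0,"z":-0.03,"rx":0,"ry":0,"rz":0,"jaw":1}]';python3 -m jog '[{"x":-0.12,"y":0,"z":0,"rx":0,"ry":0,"rz":0,"jaw":1},{"x":-0.24,"y":0,"z":0,"rx":0,"ry":0,"rz":0,"jaw":1},{"x":-0.24,"y":0,"z":0,"rx":0,"ry":0,"rz":0,"jaw":1}]'; python3 -m jog '[{"x":-0.12,"y":0,"z":0,"rx":0,"ry":0,"rz":0,"jaw":1},{"x":-0.24,"y":0,"z":0,"rx":0,"ry":0,"rz":0,"jaw":1},{"x":-0.24,"y":0,"z":0,"rx":0,"ry":0,"rz":0,"jaw":1}]'
```

```text
time: 10.18
tool_pos: [481.7, -170.4, 31.0]
tcp_rot: [-0.167, -3.137, 0.001]
wrist_force: [-1.3, -4.0, 1.1]
gripper_width: 29.9
grasp_force: 59.9
time: 10.43
tool_pos: [485.8, -170.8, 31.0]
tcp_rot: [-0.167, -3.133, -0.0]
wrist_force: [-9.2, -3.5, 8.3]
gripper_width: 29.5
grasp_force: 59.9
time: 10.68
tool_pos: [490.3, -171.3, 31.0]
tcp_rot: [-0.167, -3.131, -0.001]
wrist_force: [-10.3, -3.3, 13.2]
gripper_width: 29.5
grasp_force: 59.9
```

```bash
python3 -m jog '[{"x":-0.06,"y":-0.03,"z":-0.02,"rx":0,"ry":0,"rz":0,"jaw":1},{"x":-0.12,"y":-0.03,"z":-0.02,"rx":0,"ry":0,"rz":0,"jaw":1},{"x":-0.12,"y":-0.03,"z":-0.02,"rx":0,"ry":0,"rz":0,"jaw":1}]';python3 -m jog '[{"x":-0.06,"y":0,"z":0,"rx":0,"ry":0,"rz":0,"jaw":1},{"x":-0.12,"y":0,"z":0,"rx":0,"ry":0,"rz":0,"jaw":1},{"x":-0.12,"y":0,"z":0,"rx":0,"ry":0,"rz":0,"jaw":1}]'; python3 -c "
from h import *
im=snap('side','m.png'); cv2.imwrite('pics/n.png',cv2.resize(im[200:300,310:420,::-1],None,fx=6,fy=6,interpolation=cv2.INTER_CUBIC))"
```

```text
time: 10.93
tool_pos: [495.2, -172.0, 31.1]
tcp_rot: [-0.166, -3.134, -0.0]
wrist_force: [-4.7, -3.0, -0.9]
gripper_width: 29.4
grasp_force: 59.9
time: 11.18
tool_pos: [498.0, -172.4, 31.0]
tcp_rot: [-0.166, -3.134, -0.0]
wrist_force: [-4.9, -3.1, 0.5]
gripper_width: 29.4
grasp_force: 59.9
```

View pics/n.png

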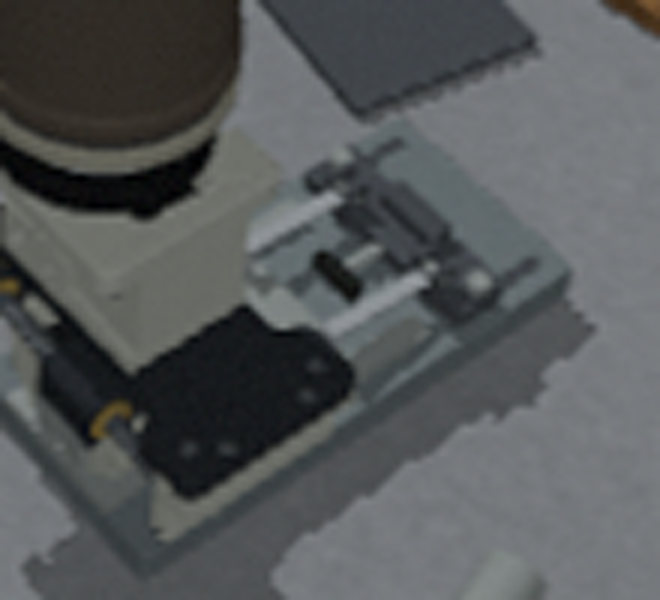

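The front edge (crop about (285,305)) is under both clips and they seem to be riding; the buffer at (338,275) is still ahead. The force dropped from 10 to 5 N. Continuing slowly.

```bash
python3 -m jog '[{"x":-0.08,"y":-0.02,"z":0,"rx":0,"ry":0,"rz":0,"jaw":1},{"x":-0.16,"y":-0.02,"z":0,"rx":0,"ry":0,"rz":0,"jaw":1},{"x":-0.24,"y":-0.02,"z":0,"rx":0,"ry":0,"rz":0,"jaw":1},{"x":-0.32,"y":-0.02,"z":0,"rx":0,"ry":0,"rz":0,"jaw":1},{"x":-0.32,"y":-0.02,"z":0,"rx":0,"ry":0,"rz":0,"jaw":1}]'
for i in 1 2 ; do python3 -m jog '[{"x":-0.06,"y":0,"z":0,"rx":0,"ry":0,"rz":0,"jaw":1},{"x":-0.1,"y":0,"z":0,"rx":0,"ry":0,"rz":0,"jaw":1},{"x":-0.1,"y":0,"z":0,"rx":0,"ry":0,"rz":0,"jaw":1}]' | egrep 'tool|wrist'; done
```

```text
time: 11.65
tool_pos: [506.3, -173.4, 31.1]
tcp_rot: [-0.165, -3.134, -0.001]
wrist_force: [-3.7, -2.4, -1.1]
gripper_width: 29.6
grasp_force: 59.9
tool_pos: [508.8, -173.6, 31.1]
wrist_force: [-4.6, -2.4, -2.0]
tool_pos: [511.8, -174.0, 31.2]
wrist_force: [-4.4, -3.7, -6.8]
```

```bash
python3 -m jog '[{"x":-0.05,"y":-0.02,"z":0.01,"rx":0,"ry":0,"rz":0,"jaw":1},{"x":-0.08,"y":-0.02,"z":0.01,"rx":0,"ry":0,"rz":0,"jaw":1},{"x":-0.08,"y":-0.02,"z":0.01,"rx":0,"ry":0,"rz":0,"jaw":1}]' | egrep 'tool|wrist'
python3 -m jog '[{"x":-0.04,"y":0,"z":0,"rx":0,"ry":0,"rz":0,"jaw":1},{"x":-0.06,"y":0,"z":0,"rx":0,"ry":0,"rz":0,"jaw":1},{"x":-0.06,"y":0,"z":0,"rx":0,"ry":0,"rz":0,"jaw":1}]' | egrep 'tool|wrist'
```

```text
tool_pos: [514.4, -174.5, 31.3]
wrist_force: [-1.7, -0.9, -5.8]
tool_pos: [517.2, -174.8, 31.8]
wrist_force: [0.1, -0.1, -4.5]
```

```bash
python3 -c "
from h import *
s=arm.get_state();print(s['wrist_force'],s['ft_torque'],s['tool_pos'],s['tcp_rot'])
im=snap('side','o.png'); a=cv2.resize(im[210:275,340:410,::-1],None,fx=8,fy=8,interpolation=cv2.INTER_CUBIC)
cv2.imwrite('pics/p.png',a)"
```

```text
[ 0.12093783 -0.09955541 -4.49422329] [ 0.01732383  0.39339573 -0.25418109] [ 517.24174726 -174.75470514   31.79830467] [ 1.63851977e-01  3.13487305e+00 -1.49140065e-04]
```

View pics/p.png

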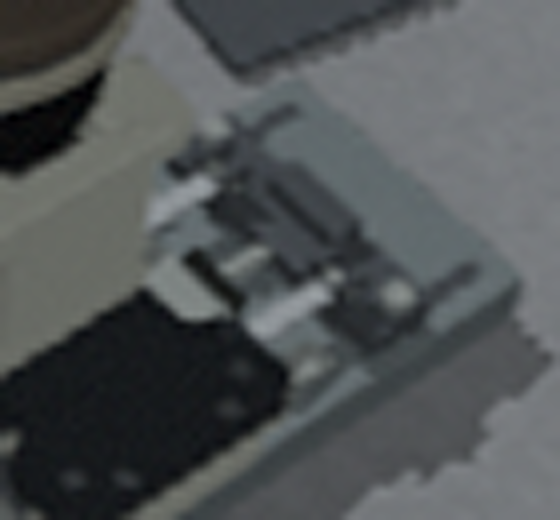

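The plate's front edge (crop about (205,290)) is now right at the black buffer (215,275), as expected. Next come 1 mm steps, watching the force.

```bash
python3 -m jog '[{"x":-0.03,"y":0,"z":0.02,"rx":0,"ry":0,"rz":0,"jaw":1},{"x":-0.04,"y":0,"z":0.02,"rx":0,"ry":0,"rz":0,"jaw":1},{"x":-0.04,"y":0,"z":0.02,"rx":0,"ry":0,"rz":0,"jaw":1}]' | egrep 'tool|wrist'
```

```text
tool_pos: [517.1, -174.9, 31.3]
wrist_force: [-0.9, 1.0, -0.5]
```

```bash
python3 -m jog '[{"x":-0.02,"y":0,"z":0.01,"rx":0,"ry":0,"rz":0,"jaw":1},{"x":-0.03,"y":0,"z":0.01,"rx":0,"ry":0,"rz":0,"jaw":1},{"x":-0.03,"y":0,"z":0.01,"rx":0,"ry":0,"rz":0,"jaw":1}]' | egrep 'tool|wrist'
```

```text
tool_pos: [517.2, -174.9, 31.1]
wrist_force: [-4.0, 1.7, 5.7]
```

```bash
python3 -m jog '[{"x":0.04,"y":0,"z":-0.01,"rx":0,"ry":0,"rz":0,"jaw":1},{"x":0.08,"y":0,"z":-0.01,"rx":0,"ry":0,"rz":0,"jaw":1},{"x":0.08,"y":0,"z":-0.01,"rx":0,"ry":0,"rz":0,"jaw":1}]' | egrep 'tool|wrist'; python3 -m jog '[{"x":0.04,"y":0,"z":0,"rx":0,"ry":0,"rz":0,"jaw":1},{"x":0.04,"y":0,"z":0,"rx":0,"ry":0,"rz":0,"jaw":1}]' | egrep 'tool|wrist'
```

```text
tool_pos: [517.0, -174.8, 31.3]
wrist_force: [3.9, 0.5, -4.1]
tool_pos: [516.8, -174.9, 31.5]
wrist_force: [6.3, 0.4, -3.7]
```

Pulling back meets a firm stop at 6 N, so the plate is hooked. I'll relax the arm, let go, rise, and check from above.

```bash
python3 -m jog '[{"x":-0.07,"y":0,"z":0,"rx":0,"ry":0,"rz":0,"jaw":1},{"x":-0.07,"y":0,"z":0,"rx":0,"ry":0,"rz":0,"jaw":1},{"x":-0.07,"y":0,"z":0,"rx":0,"ry":0,"rz":0,"jaw":0.2},{"x":-0.07,"y":0,"z":0,"rx":0,"ry":0,"rz":0,"jaw":-0.1},{"x":-0.07,"y":0,"z":0,"rx":0,"ry":0,"rz":0,"jaw":-0.3},{"x":-0.07,"y":0,"z":0,"rx":0,"ry":0,"rz":0,"jaw":-0.3},{"x":-0.07,"y":0,"z":0,"rx":0,"ry":0,"rz":0,"jaw":-0.3},{"x":-0.07,"y":0,"z":0,"rx":0,"ry":0,"rz":0,"jaw":-0.3}]'
python3 -m jog '[{"x":0,"y":0,"z":-0.4,"rx":0,"ry":0,"rz":0,"jaw":-0.3},{"x":0,"y":0,"z":-1.2,"rx":0,"ry":0,"rz":0,"jaw":-0.3},{"x":0,"y":0,"z":-2.4,"rx":0,"ry":0,"rz":0,"jaw":-0.3},{"x":0,"y":0,"z":-3.6,"rx":0,"ry":0,"rz":0,"jaw":-0.3},{"x":-1,"y":0,"z":-4.4,"rx":0,"ry":0,"rz":0,"jaw":-0.3},{"x":-2,"y":0,"z":-4.4,"rx":0,"ry":0,"rz":0,"jaw":-0.3},{"x":-3,"y":0,"z":-4.4,"rx":0,"ry":0,"rz":0,"jaw":-0.3},{"x":-4,"y":0,"z":-4.4,"rx":0,"ry":0,"rz":0,"jaw":-0.3},{"x":-5,"y":0,"z":-4.4,"rx":0,"ry":0,"rz":0,"jaw":-0.3},{"x":-5.6,"y":0,"z":-4.4,"rx":0,"ry":0,"rz":0,"jaw":-0.3},{"x":-5.6,"y":0,"z":-4.4,"rx":0,"ry":0,"rz":0,"jaw":-0.3},{"x":-5.6,"y":0,"z":-4.4,"rx":0,"ry":0,"rz":0,"jaw":-0.3}]'
python3 -c "
from h import *
s=arm.get_state();
im=snap('wrist','q.png'); cv2.imwrite('pics/r.png',cv2.resize(im[0:240,210:410,::-1],None,fx=2.5,fy=2.5,interpolation=cv2.INTER_CUBIC))
loc('wrist',['plate_mid','mouth'])"
```

```text
time: 14.28
tool_pos: [516.1, -175.0, 31.0]
tcp_rot: [-0.165, -3.137, 0.0]
wrist_force: [0.2, 0.6, 0.7]
gripper_width: 59.4
grasp_force: 0.0
time: 15.28
tool_pos: [655.4, -189.6, 141.1]
tcp_rot: [-0.164, -3.137, 0.0]
wrist_force: [0.2, -0.3, 0.3]
gripper_width: 59.2
grasp_force: 0.0
wrist plate_mid [([563.1, -185.1, 29.2], 0.61)]
wrist mouth []
```

View pics/r.png

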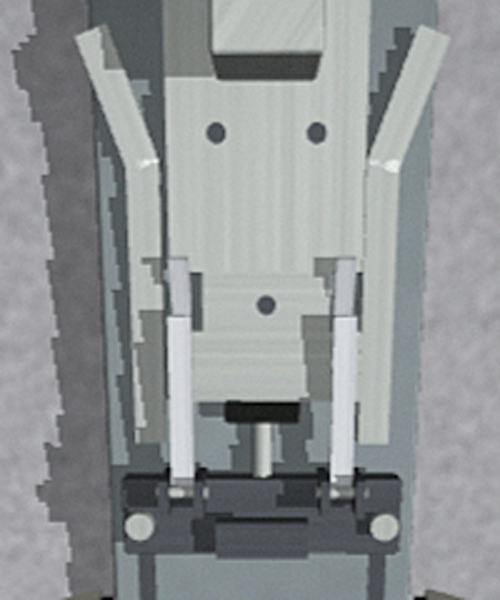

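The picture shows the plate straight between the guides and its front edge against the buffer (265,405). Both clip noses, at (179,317) and (345,317), sit level and symmetrical at the front of their notches. The gripper is clear, so I'm handing in.

```bash
python3 -c "
from rig import arm
print(arm.sign_off())"
```

```text
the job is handed in; nothing more can be done
None
```

The plate is clipped in the fixture against the buffer, released with the gripper clear, and handed in at about 15 s. A pull-back test held firm at 6 N and a view from above showed both clips level in the notches, but sign-off gave no verdict and I couldn't read the clip angles or buffer force directly.

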